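# Show a vase's foot to the inspection camera

### The arm

A 7-joint arm with a two-finger parallel gripper is mounted at the origin on the work surface. World frame = base frame: x ahead of the robot, y to its left, z up, the work surface at z = 0. Lengths are in mm, angles in degrees, forces in N, time in s.
With the tool pointing down it reaches from about 400 to 875 mm from the base axis. Payload 4.4 kg.
Tool frame: the origin (TCP) lies at the very end of the fingers, on their centre line; the grasp point (between the pads) lies manip.hold_point_z behind it (manip.hold_point_z is the distance from the TCP to the grasp point, in mm); y points along the fingers, z is the direction in which the jaws open and shut, and the axes are right-handed (so a half turn about y gives the same grasp; the last joint's range is limited). The gripper opens to 85 mm and grips with 20 to 120 N. Pads are 22 mm wide; open, the fingers measure 114 mm over their backs; the gripper's body (76 mm by 85 mm) begins 54 mm behind the grasp point. The pads swing forward as they close: fully open they stand 13 mm farther back than shut.
Start: joints at [61.891, 36.005, 2.206, 86.941, -1.547, 57.084, -1.146], TCP at [267.918, -592.231, 231.313] pointing down, gripper open.
Joint ranges: [-175.42, 175.42], [-21.48, 121.26], [-71.46, 75.88], [10.55, 141.38], [-63.04, 243.04], [13.31, 113.54], [-168.57, 168.57]. Speed limits (degrees/s): [147.25, 147.25, 180, 180, 180, 180, 180].

### API

Orientations are given as a 3x3 rotation matrix whose columns are the frame's x, y, z axes.
In Python, from plant import manip gives the robot as it stands.
- The arm moves only by the shell command python3 -m creep 'ROWS' [FORCE]. ROWS is JSON, a list of rows, each an object with "offset": the shift along the tool's x, y, z in cm, a list of three; "turn": the turn, a rotation vector about the tool's x, y, z in rad, a list of three; "claw": the closure, from 0 (fully open) to 1 (shut). A call has 1 to 20 rows; each row is the pose to reach, as a shift and turn from the pose measured when the call began, along the tool's axes at that moment; what a row does not reach only later rows make up. A row lasts 1/10 s, in which the tool goes at most 50 mm and 8.59 degrees, less where a joint would pass 70% of its speed; a pose out of reach is approached as far as the arm can. A call with a gripper value outside its range is refused whole. The fingers move at their own pace and stop on an object; FORCE is the grip in N (left out, the last holds). Time passes only in rows, so rows that repeat a pose let the fingers close. It gives the time, the measured TCP pose, the force and the opening at its end, in the units of the state.
- manip.sense(): the state, without advancing time (a new reading comes with each control period).
- manip.get_image(name): name is "scene" or "top" or "wrist"; returns a dict with "image" (480x640x3 uint8, red, green, blue), "depth" (480x640 float32, mm along the optical axis (not along the pixel's ray), 0 where there is no reading), "fovy" (degrees; the focal length in pixels is half the picture's height over the tangent of half this angle, whatever the lens; pixels are square), "cx", "cy" (the principal point, pixels), "k1" (the pictures are not rectified: a ray, as slopes to the right and down, at radius r is drawn at 1 + k1 r^2 times it, then the intrinsics apply), "R" (3x3) and "t" (3): a world point X has camera coordinates R X + t. Camera axes: x right, y down, z forward; pixel columns grow to the right and rows downward; lengths in mm; the calibration is good to about 2 mm. A picture is of the moment at which its call begins.
- manip.finish_job(): hands the job in, once; it reports no verdict.
Trained networks look in the newest picture that a camera, given by its name, has taken for a name from the list of things; names that differ only in an ending like _2 or _b are one class to them, and where a whole thing is asked for, a point or a joint stands for the part that bears it (a point fixed in the world has none). Each returns a list of dicts, best first, with "p" (0 to 1); they miss things now and then, are a little off and sometimes report something else, mostly with a low value. They report only what shows in the picture. A call takes as long as a camera call. They do not tell look-alikes from the thing itself.
- manip.regions_of(camera, query): "pixels" (480x640 bool, what is visible of it) and "rect" ([centre column, centre row, width, height] in pixels, round what is visible of it).
The state is a dict: "t": time; "q": joint angles; "qvel": joint speeds; "tau": joint torques, N m; "eef_pos": TCP position; "orientation": TCP orientation; "wrist_force": force on the tool from outside, world axes, zero at the start; "torque": the same for the moment, N m; "finger_gap": finger opening in mm.
Only numpy, scipy, OpenCV 4.12 (cv2) and the standard library are available. Lean on these libraries where they do the work, as an engineer would, in place of code of your own. Each camera call takes 0.05 s, during which the arm holds its last target.

### The job

Take the loose wooden bar off the carrier's two posts and lay it on the bench, not touching the carrier. Then lift the clay vase out of its cradle and hold it level in the air with its foot squarely facing the inspection camera, centred on the lens and at lens height, the foot about 10 cm in front of the lens, and finish while still holding it there. Do not touch the camera or its stand, and leave the jug, bowl and jar where they stand.

Things in the scene. Friction and masses are not known exactly. Their poses are not given: they have to be found in the camera images.
- vase_middle (a point): Balance point of a hard-fired terracotta vase, on its axis, 60 mm from the foot, 100 mm from the rim. The vase lies level on its side, this point 54 mm above the bench. 160 mm long: straight body 48 mm thick from 6 to 100 mm from the foot, then a neck of 20 mm and a rim of 30 mm. x axis: along the vase from foot to rim. 0.2 to 0.37 kg; may be gripped firmly across the body.
- vase_foot (a point): Centre of the vase's flat foot (its closed bottom end, 40 mm across), on the vase's axis.
- vase_rim (a point): Centre of the vase's rim (its mouth, 30 mm across), on the vase's axis.
- vase: The same vase as a whole; origin and axes as vase_middle.
- carrier: Wooden carrier fixed to the bench; origin on the bench under the vase. Base 190 mm (x, from -75 to 115) by 220 mm (y), 15 mm thick. Two 8 mm V-notched boards at x = -46 and 32 mm cradle the vase along the carrier's x, foot towards -x; between them its body is free on both sides and below. Two posts, 60 mm (x) by 24 mm (y), 96 mm high, at y = -92 and 92 mm.
- bar_center (a point): Centre of the loose wooden bar, 210 mm long (its y), 30 mm wide (x), 44 mm tall (z), 0.16 kg. It lies across the two post tops, over the vase's middle with an 18 mm gap; this point is then 118 mm above the bench. On the bench this point is 22 mm up (15 mm if on its side).
- bar: The same bar; origin at the centre of its underside, axes as for bar_center.
- lens (a point): Centre of the front glass of the inspection camera's lens, 160 to 230 mm above the bench (differs each time). x axis: the level direction in which the camera looks; z up. Behind it (-x) a black lens barrel 40 to 47 mm thick, then a grey housing 50 mm wide and tall, 40 to 98 mm behind the glass.
- stand: Camera stand fixed to the bench: base plate 130 by 130 by 15 mm, with a round column 22 mm thick and 360 mm high on which the camera sits. Origin on the bench under the column, 120 mm behind the lens glass; x axis in the looking direction.
- jug: Bystander: terracotta mug with a handle, 64 mm across, 85 mm tall, loose on the bench; origin at its underside.
- bowl: Bystander: small terracotta bowl, 104 mm across, 45 mm tall, loose on the bench; origin at its underside.
- slip_jar: Bystander: plain grey jar with a lid, 60 mm across, 75 mm tall, loose on the bench; origin at its underside.
Things that resemble listed ones, but are neither listed nor needed, are in the scene too. Of the things shaped like the bar, the wooden one is meant.

How it is judged:
By the outcome, as a careful person would: the job done as asked, in the order asked, and still so for the second after the job is handed in, while the arm keeps its last pose, push and grip.
It also fails if it takes over 64 s, if anything falls off the work surface, if the arm or the gripper's body presses on something with over 40 N, if the wrist force passes 120 N, or if a joint passes its speed limit or range.

## Working session

There is one attempt and no reset: what is moved stays moved. The work goes in short steps, Python scripts to look and compute and a shell command to move; the robot and the scene stay as the last step left them, time stands still between calls to the robot, and variables do not carry over. Pictures are saved under pics/ and viewed, and the job is handed in when it is done.

```bash
ls; mkdir -p pics
python3 - <<'E'
from plant import manip
import cv2,numpy as np
print(manip.hold_point_z)
for n in ["scene","top","wrist"]:
    d=manip.get_image(n); cv2.imwrite(f"pics/{n}0.png",d["image"][:,:,::-1]); print(n,d["fovy"],d["cx"],d["cy"],d["k1"],np.round(d["R"],3).tolist(),np.round(d["t"],1).tolist())
s=manip.sense();print({k:np.round(v,3).tolist() for k,v in s.items()})
E
```

```text
pics
18.700000000000003
scene 56.31126928179437 318.45861467307105 234.58311780770606 -0.04513890275344286 [[-0.405, 0.914, 0.011], [0.546, 0.251, -0.799], [-0.734, -0.318, -0.601]] [125.1, -248.2, 1673.8]
top 51.618551307040796 320.6800152893762 243.9100165150789 -0.0693275650828338 [[0.026, -1.0, -0.013], [-0.992, -0.024, -0.12], [0.12, 0.016, -0.993]] [105.6, 599.0, 1225.6]
wrist 70.41028004374998 317.18344002766025 242.3414907999908 -0.020169142541328223 [[0.412, -0.911, -0.003], [-0.87, -0.395, 0.296], [-0.271, -0.12, -0.955]] [-649.0, -39.7, 381.2]
{'t': 0.15, 'q': [61.891, 36.046, 2.202, 86.981, -1.548, 57.084, -1.146], 'qvel': [-0.075, -0.262, -0.016, -0.073, -0.033, -0.037, 0.016], 'tau': [0.002, -56.38, 1.228, -19.365, 0.011, 0.007, -0.0], 'eef_pos': [267.739, -591.789, 230.617], 'orientation': [[-0.911, -0.001, 0.412], [-0.412, 0.001, -0.911], [-0.0, -1.0, -0.001]], 'wrist_force': [0.14, 0.651, 0.177], 'torque': [-0.05, -0.009, 0.04], 'finger_gap': 85.135}
```

View pics/scene0.png

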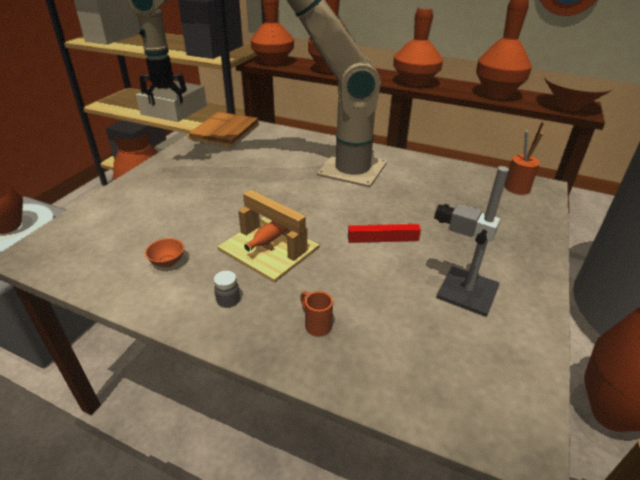

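View pics/top0.png

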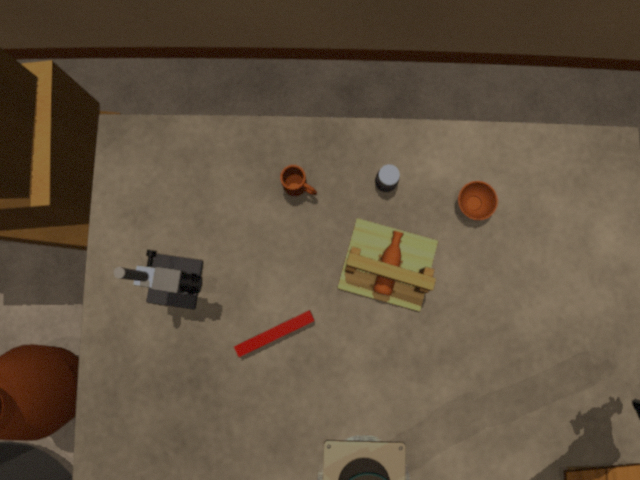

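View pics/wrist0.png

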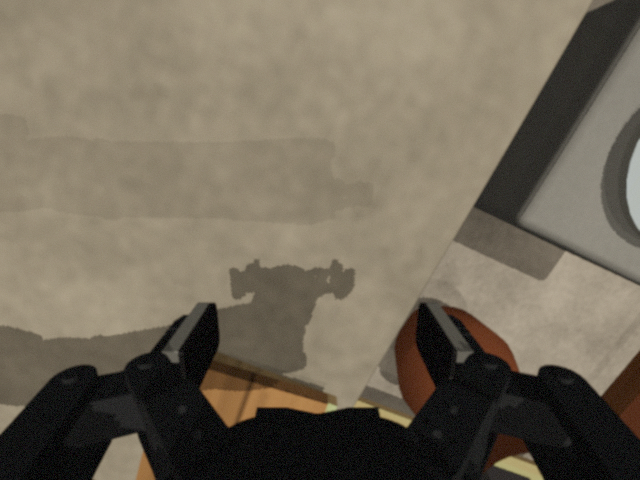

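The three views are consistent. In the top view the carrier with bar and vase is near (388,268), rim up (away from the robot). The inspection camera is near (170,283) and looks right. The red look-alike bar is at (275,334), the mug at (295,180), the jar at (388,178) and the bowl at (477,200).

```bash
cat > h.py <<'E'
from plant import manip
import cv2,numpy as np
def cam(n):
    d=manip.get_image(n); d["f"]=240/np.tan(np.radians(d["fovy"])/2); d["R"]=np.array(d["R"]);d["t"]=np.array(d["t"]); return d
def pts(d,mask):
    v,u=np.nonzero(mask&(d["depth"]>0)); z=d["depth"][v,u].astype(float)
    K=np.array([[d["f"],0,d["cx"]],[0,d["f"],d["cy"]],[0,0,1]])
    s=cv2.undistortPoints(np.stack([u,v],1).astype(float)[:,None],K,np.array([d["k1"],0,0,0]))[:,0] if len(u) else np.zeros((0,2))
    # model: drawn = ray*(1+k1 r^2)
    return (np.c_[s*z[:,None],z]-d["t"])@d["R"]
def proj(d,X):
    c=np.atleast_2d(X)@d["R"].T+d["t"]; s=c[:,:2]/c[:,2:]; r=(s**2).sum(1,keepdims=True)
    return s*(1+d["k1"]*r)*d["f"]+[d["cx"],d["cy"]]
def reg(d,n,q,k=3):
    return manip.regions_of(n,q)[:k]
E
python3 - <<'E'
from h import *
for n in ["top","scene"]:
    d=cam(n)
    for q in ["bar","vase","carrier","lens","stand","jug","bowl","slip_jar"]:
        for r in reg(d,n,q,2):
            m=np.array(r["pixels"]); P=pts(d,m)
            if len(P)==0: continue
            print(n,q,round(r["p"],2),np.round(r["rect"]),len(P),"med",np.round(np.median(P,0)),"lo",np.round(np.percentile(P,3,axis=0)),"hi",np.round(np.percentile(P,97,axis=0)))
            np.save(f"pts_{n}_{q}_{round(r['rect'][0])}.npy",P)
            if q in("bar","carrier"):
                zt=np.percentile(P[:,2],90); T=P[P[:,2]>zt-12] if q=="bar" else P
                print("   ",cv2.minAreaRect(T[:,:2].astype(np.float32)),"z",np.median(T[:,2]))
print(manip.sense()["t"])
E
ls *.npy
```

```text
top bar 0.82 [272. 332.  79.  45.] 968 med [368. 235.  43.] lo [320. 145.  39.] hi [418. 317.  48.]
    ((369.6998596191406, 231.65121459960938), (29.971363067626953, 207.8359375), 28.07195281982422) z 43.38232503430197
top bar 0.76 [392. 272.  90.  40.] 1264 med [523. -46. 139.] lo [ 491. -140.  114.] hi [557.  50. 143.]
    ((525.5089111328125, -45.67930603027344), (210.53366088867188, 30.65510368347168), 74.4924545288086) z 139.32461052139183
top vase 0.86 [387. 265.  29.  64.] 743 med [556. -51.  72.] lo [477. -76.  58.] hi [625. -18.  79.]
top vase 0.49 [386. 265. 102.  93.] 4440 med [568. -51.  15.] lo [ 452. -164.    9.] hi [652.  57.  95.]
top carrier 0.92 [386. 264. 103.  92.] 4277 med [567. -48.  15.] lo [ 452. -162.   10.] hi [651.  58.  94.]
    ((552.6078491210938, -56.32086181640625), (226.7581787109375, 193.8106231689453), 75.36919403076172) z 14.709121065929464
top carrier 0.28 [389. 264.  31.  65.] 786 med [556. -51.  71.] lo [475. -77.  55.] hi [625. -18.  79.]
    ((553.9693603515625, -54.203834533691406), (53.536590576171875, 165.49305725097656), 77.38679504394531
[... 2003 characters left out ...]
7 med [ 708. -289.   28.] lo [ 674. -322.    5.] hi [ 766. -227.   45.]
scene slip_jar 0.96 [227. 289.  26.  42.] 832 med [786. -34.  49.] lo [712. -68.  -1.] hi [802. -15.  76.]
1.05
pts_scene_bar_275.npy
pts_scene_bar_386.npy
pts_scene_bowl_163.npy
pts_scene_carrier_271.npy
pts_scene_jug_228.npy
pts_scene_jug_318.npy
pts_scene_lens_273.npy
pts_scene_lens_469.npy
pts_scene_slip_jar_227.npy
pts_scene_stand_474.npy
pts_scene_vase_266.npy
pts_top_bar_272.npy
pts_top_bar_392.npy
pts_top_bowl_298.npy
pts_top_bowl_478.npy
pts_top_carrier_386.npy
pts_top_carrier_389.npy
pts_top_jug_299.npy
pts_top_lens_169.npy
pts_top_slip_jar_388.npy
pts_top_stand_158.npy
pts_top_vase_386.npy
pts_top_vase_387.npy
```

```bash
cat >> h.py <<'E'
from scipy.spatial.transform import Rotation as Ro
def plan(pos,yaw):
    s=manip.sense(); R=np.array(s["orientation"]); p=np.array(s["eef_pos"])
    a=np.radians(yaw); z=np.array([np.cos(a),np.sin(a),0]); y=np.array([0,0,-1.]); T=np.c_[np.cross(y,z),y,z]
    print("offset cm",np.round(R.T@(np.array(pos)-p)/10,2),"turn",np.round(Ro.from_matrix(R.T@T).as_rotvec(),3),"t",round(s["t"],2),"tcp",np.round(p,1),"gap",s["finger_gap"],"F",np.round(s["wrist_force"],1))
E
python3 - <<'E'
from h import *
P=np.vstack([np.load("pts_top_lens_169.npy"),np.load("pts_top_stand_158.npy")])
S=np.vstack([np.load("pts_scene_lens_469.npy"),np.load("pts_scene_stand_474.npy")])
for n,A in (("top",P),("scene",S)):
    for lo,hi in ((5,25),(225,245),(200,222),(250,400)):
        T=A[(A[:,2]>lo)&(A[:,2]<hi)]
        if len(T)>8: print(n,lo,hi,len(T),[np.round(x,1) for x in cv2.minAreaRect(T[:,:2].astype(np.float32))],np.round(np.median(T,0),1))
L=np.load("pts_top_lens_169.npy")
print(np.histogram(L[:,2],bins=range(180,250,5)))
V=np.load("pts_top_vase_387.npy")
m=V[:,:2].mean(0);u,s,vt=np.linalg.svd(V[:,:2]-m);print("vase dir",vt[0],np.degrees(np.arctan2(vt[0][1],vt[0][0])),m)
plan([525.5,-45.7,232],-15.5)
E
```

```text
top 5 25 1389 [array([494.3, 497.9]), array([130.3, 130.7]), np.float64(83.1)] [468.4 493.4  14.6]
top 225 245 2074 [array([488. , 449.5]), array([141.1,  50. ]), np.float64(83.2)] [486.2 449.3 231.5]
top 200 222 529 [array([502. , 444.5]), array([146.3,  53.7]), np.float64(63.2)] [501.4 418.  215.9]
top 250 400 313 [array([493.4, 497.6]), array([21.1, 20.4]), np.float64(27.1)] [492.4 491.6 327.7]
scene 5 25 1676 [array([224.5, 529.4]), array([128.2, 678.1]), np.float64(84.3)] [507.6 504.   13.2]
scene 225 245 1221 [array([490.5, 455. ]), array([139.5,  53.4]), np.float64(81.8)] [495.8 461.  231.3]
scene 200 222 1219 [array([521.6, 457.3]), array([ 74.7, 144.9]), np.float64(4.0)] [512.1 467.2 212.4]
scene 250 400 463 [array([495.3, 502.5]), array([21.6, 23.6]), np.float64(76.7)] [500.8 502.8 312.2]
(array([  0,   0,   0,   3,   8,  20,  74, 106, 121, 351, 555,  96,   0]), array([180, 185, 190, 195, 200, 205, 210, 215, 220, 225, 230, 235, 240,
       245]))
vase dir [-0.96965798  0.24446555] 165.8497485510774 [545.09992788 -49.72891626]
offset cm [-45.99  -0.07 -39.18] turn [-0.    -0.876 -0.   ] t 1.05 tcp [ 267.9 -592.2  231.3] gap 85.5706552875577 F [-0.3 -0.2 -1.1]
```

```bash
python3 -m creep '[{"offset":[-5,0,-4.2],"turn":[0,-0.1,0],"claw":0},{"offset":[-10,0,-8.5],"turn":[0,-0.2,0],"claw":0},{"offset":[-46,0,-39.2],"turn":[0,-0.876,0],"claw":0},{"offset":[-46,0,-39.2],"turn":[0,-0.876,0],"claw":0},{"offset":[-46,0,-39.2],"turn":[0,-0.876,0],"claw":0},{"offset":[-46,0,-39.2],"turn":[0,-0.876,0],"claw":0},{"offset":[-46,0,-39.2],"turn":[0,-0.876,0],"claw":0},{"offset":[-46,0,-39.2],"turn":[0,-0.876,0],"claw":0},{"offset":[-46,0,-39.2],"turn":[0,-0.876,0],"claw":0},{"offset":[-46,0,-39.2],"turn":[0,-0.876,0],"claw":0},{"offset":[-46,0,-39.2],"turn":[0,-0.876,0],"claw":0},{"offset":[-46,0,-39.2],"turn":[0,-0.876,0],"claw":0},{"offset":[-46,0,-39.2],"turn":[0,-0.876,0],"claw":0},{"offset":[-46,0,-39.2],"turn":[0,-0.876,0],"claw":0},{"offset":[-46,0,-39.2],"turn":[0,-0.876,0],"claw":0},{"offset":[-46,0,-39.2],"turn":[0,-0.876,0],"claw":0},{"offset":[-46,0,-39.2],"turn":[0,-0.876,0],"claw":0}]'
python3 - <<'E'
from h import *
d=cam("wrist"); cv2.imwrite("pics/w1.png",d["image"][:,:,::-1])
for r in reg(d,"wrist","bar",2):
    P=pts(d,np.array(r["pixels"])); T=P[P[:,2]>125]
    print(r["p"],np.round(r["rect"]),len(T)); 
    if len(T)>10: print(cv2.minAreaRect(T[:,:2].astype(np.float32)),np.median(T,0))
plan([525.5,-45.7,232],-15.5)
E
```

```text
t: 2.75
eef_pos: [525.0, -47.3, 231.4]
orientation: [[-0.27, -0.0, 0.963], [-0.963, -0.001, -0.27], [0.001, -1.0, -0.0]]
wrist_force: [0.1, -0.6, -0.3]
finger_gap: 85.3
0.73 [315. 226.  45. 283.] 11715
((523.6196899414062, -45.118408203125), (210.77493286132812, 30.202625274658203), 74.62665557861328) [528.47917538 -25.94877548 140.79240496]
0.64 [119.  36.  98.  66.] 0
offset cm [-0.1  -0.06 -0.  ] turn [-0.    -0.002  0.   ] t 2.85 tcp [525.2 -46.7 231.4] gap 85.29120517638664 F [-1.1 -0.8  0.4]
```

View pics/w1.png

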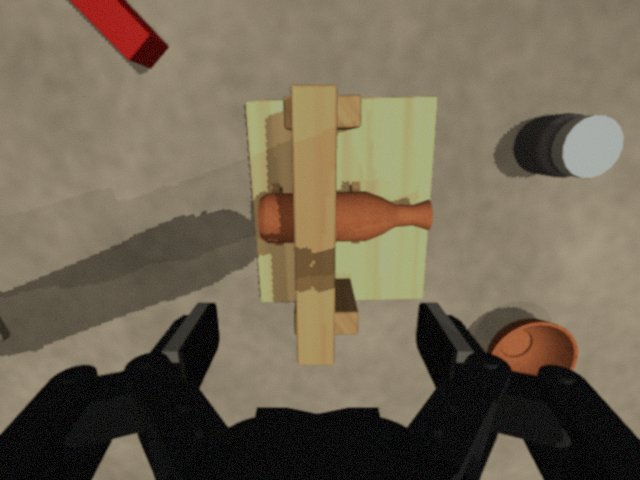

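Wrist view: the bar is upright in the picture, centred at (315,226), between the fingers. The vase is below it with its rim to the right. I'll descend and grip.

```bash
python3 -m creep '[{"offset":[-0.1,4,0],"turn":[0,0,0],"claw":0},{"offset":[-0.1,8,0],"turn":[0,0,0],"claw":0},{"offset":[-0.1,11,0],"turn":[0,0,0],"claw":0},{"offset":[-0.1,12.7,0],"turn":[0,0,0],"claw":0},{"offset":[-0.1,12.7,0],"turn":[0,0,0],"claw":0},{"offset":[-0.1,12.7,0],"turn":[0,0,0],"claw":1},{"offset":[-0.1,12.7,0],"turn":[0,0,0],"claw":1},{"offset":[-0.1,12.7,0],"turn":[0,0,0],"claw":1},{"offset":[-0.1,12.7,0],"turn":[0,0,0],"claw":1},{"offset":[-0.1,12.7,0],"turn":[0,0,0],"claw":1},{"offset":[-0.1,12.7,0],"turn":[0,0,0],"claw":1},{"offset":[-0.1,12.7,0],"turn":[0,0,0],"claw":1},{"offset":[-0.1,12.7,0],"turn":[0,0,0],"claw":1},{"offset":[-0.1,12.7,0],"turn":[0,0,0],"claw":1}]' 60
```

```text
t: 4.25
eef_pos: [526.0, -45.8, 105.5]
orientation: [[-0.269, 0.002, 0.963], [-0.963, -0.001, -0.269], [0.0, -1.0, 0.002]]
wrist_force: [-1.2, 0.4, 5.8]
finger_gap: 29.5
```

```bash
python3 -m creep '[{"offset":[0,-2,0],"turn":[0,0,0],"claw":1},{"offset":[0,-5,0],"turn":[0,0,0],"claw":1},{"offset":[0,-8,0],"turn":[0,0,0],"claw":1},{"offset":[2,-9,0.2],"turn":[0,0,0],"claw":1},{"offset":[5,-9,0.5],"turn":[0,0,0],"claw":1},{"offset":[9,-9,1],"turn":[0,0,0],"claw":1},{"offset":[13,-9,1.4],"turn":[0,0,0],"claw":1},{"offset":[17,-9,1.9],"turn":[0,0,0],"claw":1},{"offset":[21,-9,2.3],"turn":[0,0,0],"claw":1},{"offset":[25,-9,2.8],"turn":[0,0,0],"claw":1},{"offset":[27.5,-9,3.1],"turn":[0,0,0],"claw":1},{"offset":[28.6,-7,3.2],"turn":[0,0,0],"claw":1},{"offset":[28.6,-4,3.2],"turn":[0,0,0],"claw":1},{"offset":[28.6,0,3.2],"turn":[0,0,0],"claw":1},{"offset":[28.6,4,3.2],"turn":[0,0,0],"claw":1},{"offset":[28.6,7,3.2],"turn":[0,0,0],"claw":1},{"offset":[28.6,8.5,3.2],"turn":[0,0,0],"claw":1},{"offset":[28.6,8.8,3.2],"turn":[0,0,0],"claw":1},{"offset":[28.6,8.8,3.2],"turn":[0,0,0],"claw":1}]'
python3 - <<'E'
from h import *
d=cam("scene"); cv2.imwrite("pics/s2.png",d["image"][:,:,::-1])
print(manip.sense()["eef_pos"],manip.sense()["wrist_force"],manip.sense()["finger_gap"])
E
```

```text
t: 6.15
eef_pos: [480.7, -330.2, 18.1]
orientation: [[-0.269, 0.002, 0.963], [-0.963, -0.001, -0.269], [0.0, -1.0, 0.003]]
wrist_force: [-0.2, -0.1, -1.7]
finger_gap: 29.7
[ 481.09693716 -330.51249322   18.86640367] [ 0.11742795 -0.65808297 -1.21610051] 29.442078560008163
```

View pics/s2.png

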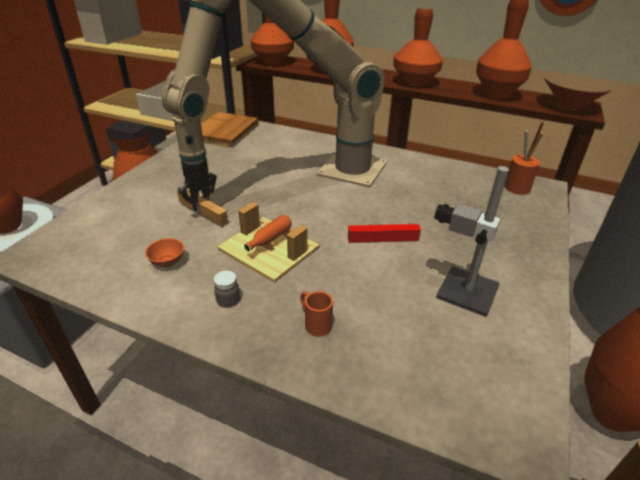

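The bar is held just over the bench at scene (203,208), clear of the carrier and bowl. Next I'll lower it slowly, open and rise.

```bash
python3 -m creep '[{"offset":[0,0.3,0],"turn":[0,0,0],"claw":1},{"offset":[0,0.6,0],"turn":[0,0,0],"claw":1},{"offset":[0,0.8,0],"turn":[0,0,0],"claw":1},{"offset":[0,0.85,0],"turn":[0,0,0],"claw":1},{"offset":[0,0.85,0],"turn":[0,0,0],"claw":1}]'; python3 -m creep '[{"offset":[0,0,0],"turn":[0,0,0],"claw":0.9},{"offset":[0,0,0],"turn":[0,0,0],"claw":0.5},{"offset":[0,0,0],"turn":[0,0,0],"claw":0},{"offset":[0,0,0],"turn":[0,0,0],"claw":0},{"offset":[0,0,0],"turn":[0,0,0],"claw":0},{"offset":[0,0,0],"turn":[0,0,0],"claw":0},{"offset":[0,-2,0],"turn":[0,0,0],"claw":0},{"offset":[0,-5,0],"turn":[0,0,0],"claw":0},{"offset":[0,-10,0],"turn":[0,0,0],"claw":0},{"offset":[0,-15,0],"turn":[0,0,0],"claw":0},{"offset":[0,-19,0],"turn":[0,0,0],"claw":0},{"offset":[0,-19,0],"turn":[0,0,0],"claw":0}]'
python3 - <<'E'
from h import *
for n in("top","scene"):
    d=cam(n); cv2.imwrite(f"pics/{n}3.png",d["image"][:,:,::-1])
    for q in ["vase","bar","carrier"]:
      for r in reg(d,n,q,2):
        P=pts(d,np.array(r["pixels"]))
        print(n,q,round(r["p"],2),np.round(r["rect"]),len(P),np.round(np.median(P,0)) if len(P) else "")
        if len(P)>50 and r["p"]>.5 and q!="carrier":
            np.save(f"q_{n}_{q}.npy",P); print("  ",np.round(np.concatenate([np.ravel(x) for x in cv2.minAreaRect(P[:,:2].astype(np.float32))]),1),np.round(np.percentile(P[:,2],95)))
plan([525.5,-45.7,210],75)
E
```

```text
t: 6.7
eef_pos: [481.1, -330.5, 10.3]
orientation: [[-0.269, 0.003, 0.963], [-0.963, -0.002, -0.269], [0.001, -1.0, 0.004]]
wrist_force: [0.5, -0.3, -1.7]
finger_gap: 29.1
t: 7.9
eef_pos: [483.9, -332.0, 206.5]
orientation: [[-0.269, 0.013, 0.963], [-0.963, -0.008, -0.269], [0.004, -1.0, 0.015]]
wrist_force: [-0.3, -0.7, 0.2]
finger_gap: 85.1
top vase 0.56 [386. 265.  30.  66.] 1030 [539. -49.  72.]
   [551.4 -55.6  53.1 160.6  75.6] 80.0
top bar 0.94 [494. 292.  76.  31.] 1010 [ 484. -314.   42.]
   [ 474.  -314.5  187.2   61.8   76.8] 47.0
top bar 0.88 [272. 332.  80.  46.] 998 [370. 230.  43.]
   [369.8 231.3  32.2 207.4  27.5] 47.0
top carrier 0.76 [386. 264. 101.  90.] 5222 [549. -51.  15.]
scene vase 0.92 [268. 232.  49.  39.] 795 [556. -40.  65.]
   [506.3 -63.5 106.2 251.6  86.4] 78.0
scene bar 0.77 [385. 232.  72.  22.] 1312 [375. 240.  31.]
   [335.1 230.8 104.  232.   27. ] 44.0
scene carrier 0.74 [228. 289.  24.  37.] 781 [787. -32.  50.]
scene carrier 0.69 [269. 240. 100.  77.] 3497 [576. -30.  15.]
offset cm [-28.58  -1.11  -3.23] turn [-1.000e-03 -1.581e+00  1.000e-03] t 8.3 tcp [ 479.8 -329.7  199. ] gap 85.19267216239565 F [-0.5  0.4  0.7]
```

View pics/top3.png

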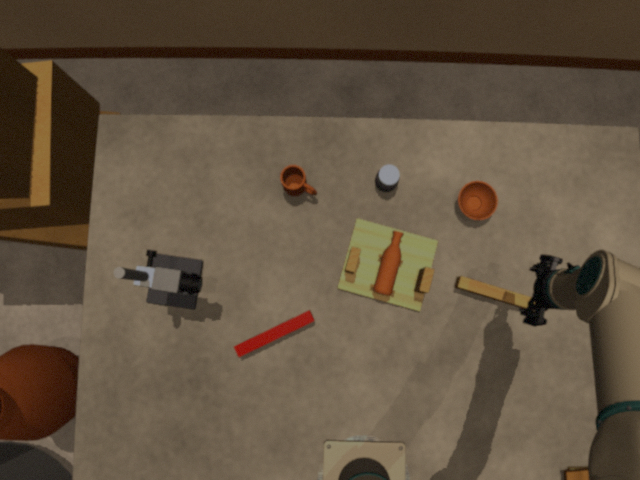

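The bar lies on the bench near (494,292), clear of the carrier, and the vase is now uncovered at (388,265). Moving above it with the jaws across the body.

```bash
python3 -m creep '[{"offset":[-4,-1,-0.4],"turn":[0,-0.15,0],"claw":0},{"offset":[-9,-1.1,-1],"turn":[0,-0.3,0],"claw":0},{"offset":[-14,-1.1,-1.6],"turn":[0,-0.45,0],"claw":0},{"offset":[-19,-1.1,-2.1],"turn":[0,-0.6,0],"claw":0},{"offset":[-24,-1.1,-2.7],"turn":[0,-0.75,0],"claw":0},{"offset":[-28.6,-1.1,-3.2],"turn":[0,-0.9,0],"claw":0},{"offset":[-28.6,-1.1,-3.2],"turn":[0,-1.05,0],"claw":0},{"offset":[-28.6,-1.1,-3.2],"turn":[0,-1.2,0],"claw":0},{"offset":[-28.6,-1.1,-3.2],"turn":[0,-1.35,0],"claw":0},{"offset":[-28.6,-1.1,-3.2],"turn":[0,-1.5,0],"claw":0},{"offset":[-28.6,-1.1,-3.2],"turn":[0,-1.58,0],"claw":0},{"offset":[-28.6,-1.1,-3.2],"turn":[0,-1.58,0],"claw":0},{"offset":[-28.6,-1.1,-3.2],"turn":[0,-1.58,0],"claw":0}]'
python3 - <<'E'
from h import *
d=cam("wrist"); cv2.imwrite("pics/w4.png",d["image"][:,:,::-1])
print(np.round(manip.sense()["q"],1))
for q in ["vase","carrier"]:
  for r in reg(d,"wrist",q,2):
    P=pts(d,np.array(r["pixels"]))
    print(q,r["p"],np.round(r["rect"]),len(P))
    if q=="vase" and len(P)>500 and r["p"]>.3:
        T=P[P[:,2]>45]
        print(np.round(np.concatenate([np.ravel(x) for x in cv2.minAreaRect(T[:,:2].astype(np.float32))]),1),np.percentile(T[:,2],98))
        # ridge fit: per slice along axis
        a=np.radians(-15); e=np.array([np.cos(a),np.sin(a)]); n=np.array([-e[1],e[0]])
        o=np.array([525,-45.5]); X=(T[:,:2]-o)@e; Y=(T[:,:2]-o)@n
        print("ext",np.percentile(X,[.5,99.5]))
        for x in range(-60,105,10):
            k=abs(X-x)<5
            if k.sum()>20: print(x,np.round([np.percentile(Y[k],2),np.percentile(Y[k],98),(np.percentile(Y[k],2)+np.percentile(Y[k],98))/2,T[k,2].max()],1))
plan([525,-45.5,210],75)
E
```

```text
t: 9.6
eef_pos: [525.6, -45.7, 209.5]
orientation: [[0.965, 0.0, 0.262], [-0.262, 0.0, 0.965], [0.0, -1.0, 0.0]]
wrist_force: [-0.4, -0.3, 0.5]
finger_gap: 85.1
[ 28.5  32.2 -40.1 107.2  26.5  50.2  50.3]
vase 0.63 [316. 249.  55. 175.] 7714
[550.6 -51.6  49.1 161.3  75.8] 79.67073308028884
ext [-54.28236154 105.06014335]
-50 [-21.3  20.5  -0.4  79.9]
-40 [-22.3  21.6  -0.3  80.4]
-30 [-21.7  21.7   0.   80.5]
-20 [-21.9  22.    0.   80.5]
-10 [-21.3  22.2   0.4  80.8]
0 [-21.6  22.4   0.4  80.4]
10 [-21.7  22.6   0.4  80.5]
20 [-21.2  22.7   0.8  80.3]
30 [-21.4  22.9   0.7  80.2]
40 [-20.5  23.1   1.3  80.6]
50 [-19.4  21.2   0.9  80.1]
60 [-16.   17.8   0.9  75.9]
70 [-10.7  11.5   0.4  71.5]
80 [-8.4  9.8  0.7 67.1]
90 [-8.6 10.9  1.2 67.6]
100 [-10.7  14.9   2.1  69.8]
carrier 0.73 [317. 231. 270. 179.] 33919
offset cm [-0.07 -0.02 -0.01] turn [ 0.    -0.002  0.001] t 9.75 tcp [525.7 -45.6 209.8] gap 85.40904853175373 F [-0.1 -0.5  0.1]
```

View pics/w4.png

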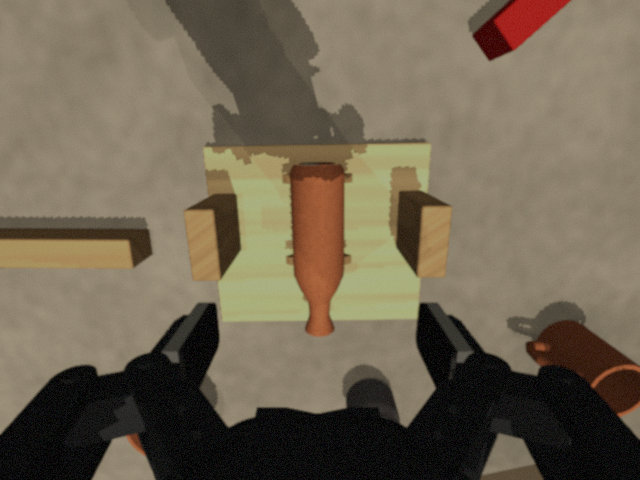

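Wrist view: the vase body is centred at (317,215), foot up, between the posts at about (203,240) and (432,235). The yaw is about -14.2°, and the balance point is about 4 mm rimward of my current position.

```bash
python3 -m creep '[{"offset":[0.2,3,0],"turn":[0,-0.014,0],"claw":0},{"offset":[0.25,7,0],"turn":[0,-0.014,0],"claw":0},{"offset":[0.25,11,0],"turn":[0,-0.014,0],"claw":0},{"offset":[0.25,14,0],"turn":[0,-0.014,0],"claw":0},{"offset":[0.25,16,0],"turn":[0,-0.014,0],"claw":0},{"offset":[0.25,17.3,0],"turn":[0,-0.014,0],"claw":0},{"offset":[0.25,17.4,0],"turn":[0,-0.014,0],"claw":0},{"offset":[0.25,17.4,0],"turn":[0,-0.014,0],"claw":0}]'; python3 -m creep '[{"offset":[0,0,0],"turn":[0,0,0],"claw":0.3},{"offset":[0,0,0],"turn":[0,0,0],"claw":1},{"offset":[0,0,0],"turn":[0,0,0],"claw":1},{"offset":[0,0,0],"turn":[0,0,0],"claw":1},{"offset":[0,0,0],"turn":[0,0,0],"claw":1},{"offset":[0,0,0],"turn":[0,0,0],"claw":1},{"offset":[0,0,0],"turn":[0,0,0],"claw":1},{"offset":[0,0,0],"turn":[0,0,0],"claw":1}]' 80
```

```text
t: 10.55
eef_pos: [528.8, -46.1, 36.3]
orientation: [[0.969, 0.002, 0.247], [-0.247, -0.0, 0.969], [0.002, -1.0, 0.0]]
wrist_force: [-0.6, 0.1, 0.6]
finger_gap: 85.4
t: 11.35
eef_pos: [529.5, -46.3, 37.7]
orientation: [[0.969, 0.004, 0.248], [-0.248, -0.001, 0.969], [0.004, -1.0, 0.0]]
wrist_force: [-2.3, -1.0, 8.0]
finger_gap: 46.1
```

```bash
python3 -m creep '[{"offset":[0,-0.5,0],"turn":[0,0,0],"claw":1},{"offset":[0,-1.5,0],"turn":[0,0,0],"claw":1},{"offset":[0,-3,0],"turn":[0,0,0],"claw":1},{"offset":[0,-5,0],"turn":[0,0,0],"claw":1},{"offset":[0,-8,0],"turn":[0,0,0],"claw":1},{"offset":[0,-11,0],"turn":[0,0,0],"claw":1},{"offset":[0,-14,0],"turn":[0,0,0],"claw":1},{"offset":[0,-16,0],"turn":[0,0,0],"claw":1},{"offset":[0,-16,0],"turn":[0,0,0],"claw":1},{"offset":[0,-16,0],"turn":[0,0,0],"claw":1}]'
python3 - <<'E'
from h import *
ims=[]
for n in("scene","wrist","top"):
    d=cam(n); cv2.imwrite(f"pics/{n}5.png",d["image"][:,:,::-1]); ims.append(d["image"][:,:,::-1])
    for r in reg(d,n,"vase",2):
        P=pts(d,np.array(r["pixels"])); print(n,round(r["p"],2),np.round(r["rect"]),len(P),np.round(np.percentile(P,[3,50,97],axis=0)).tolist() if len(P) else "")
cv2.imwrite("pics/c5.png",cv2.resize(np.hstack(ims[:2]),(800,300)))
s=manip.sense(); print(np.round(s["q"],1),s["finger_gap"],s["wrist_force"])
# lens refine
d=cam("scene"); 
for n in("top","scene"):
    d=cam(n)
    for q in("lens","stand"):
        for r in reg(d,n,q,1):
            P=pts(d,np.array(r["pixels"])); np.save(f"L_{n}_{q}.npy",P); print(n,q,r["p"],np.round(r["rect"]))
E
```

```text
t: 12.35
eef_pos: [528.4, -46.5, 197.6]
orientation: [[0.969, 0.003, 0.248], [-0.248, -0.001, 0.969], [0.004, -1.0, -0.0]]
wrist_force: [-0.8, 0.2, -3.5]
finger_gap: 46.0
scene 0.85 [264. 185.  51.  33.] 604 [[488.0, -79.0, 198.0], [574.0, -45.0, 222.0], [628.0, -12.0, 237.0]]
wrist 0.88 [318. 298. 132. 233.] 26199 [[471.0, -66.0, 220.0], [503.0, -41.0, 235.0], [548.0, -18.0, 238.0]]
top 0.66 [395. 257.  33.  73.] 413 [[474.0, -76.0, 215.0], [494.0, -36.0, 230.0], [626.0, -15.0, 238.0]]
top 0.36 [170. 273.  68.  47.] 1346 [[464.0, 380.0, 206.0], [488.0, 442.0, 229.0], [543.0, 501.0, 236.0]]
[ 28.2  33.4 -39.8 107.6  27.9  48.9  49.9] 46.05303551441209 [-0.98907772 -0.87343475 -1.84134557]
top lens 0.92 [168. 272.  72.  42.]
top stand 0.67 [157. 280.  93.  60.]
scene lens 0.64 [468. 224.  66.  42.]
scene stand 0.8 [472. 242.  74. 148.]
```

View pics/c5.png

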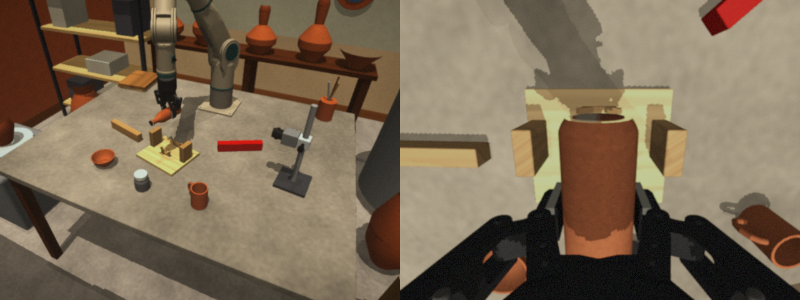

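Run:
```python
from h import *
from scipy.optimize import least_squares
for n in("top","scene"):
    A=np.vstack([np.load(f"L_{n}_lens.npy"),np.load(f"L_{n}_stand.npy")])
    a=np.radians(83.2+180); e=np.array([np.cos(a),np.sin(a)]); nn=np.array([-e[1],e[0]])
    o=np.array([494.0,497.8]); X=(A[:,:2]-o)@e; Y=(A[:,:2]-o)@nn; Z=A[:,2]
    print(n)
    for lo,hi in((24,32),(32,48),(48,64),(64,78),(84,92),(92,100),(100,108),(108,114),(114,118),(118,122),(122,130)):
        k=(X>lo)&(X<hi)&(Z>150)&(Z<245)&(abs(Y)<45)
        if k.sum()>8:
            t=Z[k]>np.percentile(Z[k],97)-4
            print(lo,hi,k.sum(),"Y",np.round(np.percentile(Y[k],[2,98]),1),"Z",np.round(np.percentile(Z[k],[2,50,90,98]),1),"ridgeY",np.round(np.median(Y[k][t]),1))
    k=(X>84)&(X<118)&(Z>165)&(Z<245)&(abs(Y)<30)
    B=np.c_[Y[k],Z[k]]
    for f in (1,):
        r=least_squares(lambda p:np.hypot(B[:,0]-p[0],B[:,1]-p[1])-p[2],[0,207,22],loss="soft_l1",bounds=([-20,180,20],[20,230,23.5])); print("circle Y,Z,r",np.round(r.x,1),k.sum(),np.round(np.abs(r.fun).mean(),2))
    S=np.load(f"L_{n}_stand.npy"); b=S[(S[:,2]>8)&(S[:,2]<22)]
    if n=="top": print([np.round(x,2) for x in cv2.minAreaRect(b[:,:2].astype(np.float32))])
    c=S[(S[:,2]>260)&(S[:,2]<350)]; r=least_squares(lambda p:np.hypot(c[:,0]-p[0],c[:,1]-p[1])-11,[494,498],loss="soft_l1"); print("column",np.round(r.x,1))
```

```text
top
24 32 155 Y [-24.3  23.3] Z [229.5 233.4 236.5 238. ] ridgeY -4.2
32 48 343 Y [-23.7  23.9] Z [229.1 233.2 235.9 237.1] ridgeY 0.1
48 64 340 Y [-24.1  23.6] Z [228.4 233.1 235.6 236.3] ridgeY 0.2
64 78 365 Y [-23.9  23.7] Z [211.6 232.3 235.8 237.2] ridgeY -0.3
84 92 138 Y [-19.5  18.3] Z [213.1 224.8 229.6 230.4] ridgeY -1.2
92 100 123 Y [-20.2  20.4] Z [216.6 227.5 231.6 232.7] ridgeY 1.8
100 108 174 Y [-20.9  22.4] Z [206.5 226.3 232.4 233.5] ridgeY -1.4
108 114 102 Y [-18.1  19.1] Z [213.  224.4 229.1 230.1] ridgeY 0.6
114 118 81 Y [-17.5  17.7] Z [195.9 223.4 227.8 229.7] ridgeY -0.6
118 122 106 Y [-12.8  16.1] Z [192.6 210.5 223.4 225.5] ridgeY 2.2
circle Y,Z,r [  0.  209.3  20. ] 618 1.95
[array([493.96, 499.09]), array([131.85, 131.32]), np.float64(83.79)]
column [493.7 499.9]
scene
24 32 208 Y [-19.4  25.3] Z [186.6 222.1 233.5 234.7] ridgeY 4.6
32 48 393 Y [-21.6  26.1] Z [187.6 224.4 233.6 234.4] ridgeY 0.8
48 64 390 Y [-20.4  25.9] Z [186.8 223.7 233.3 234.1] ridgeY 3.1
64 78 284 Y [-19.7  25.6] Z [188.9 223.5 233.1 233.9] ridgeY 2.9
84 92 113 Y [-6.4 19.7] Z [197.1 219.5 227.1 227.9] ridgeY 2.1
92 100 144 Y [-12.3  23.2] Z [191.7 220.5 229.9 231.9] ridgeY 2.2
100 108 104 Y [-5.1 21.4] Z [196.8 219.8 228.4 232.8] ridgeY 0.8
108 114 74 Y [-6.  16.4] Z [198.7 218.3 226.  226.5] ridgeY 4.5
circle Y,Z,r [ -1.8 207.9  20.2] 442 2.11
column [491.8 503. ]
```

Run:
```python
from h import *
plan([458.4,191.1,192],-6.6)
```

```text
offset cm [-12.7    0.51  21.23] turn [-0.003  1.436  0.003] t 13.0 tcp [528.9 -46.  197.6] gap 45.64006690007155 F [ 0.2  0.3 -3.1]
```

```bash
python3 -m creep '[{"offset":[-0.5,0,0.7],"turn":[0,0.05,0],"claw":1},{"offset":[-1.5,0.1,2.5],"turn":[0,0.15,0],"claw":1},{"offset":[-3,0.1,5],"turn":[0,0.27,0],"claw":1},{"offset":[-4.5,0.2,7.5],"turn":[0,0.39,0],"claw":1},{"offset":[-6,0.2,10],"turn":[0,0.51,0],"claw":1},{"offset":[-7.5,0.3,12.5],"turn":[0,0.63,0],"claw":1},{"offset":[-9,0.4,15],"turn":[0,0.75,0],"claw":1},{"offset":[-10.4,0.4,17.4],"turn":[0,0.87,0],"claw":1},{"offset":[-11.5,0.5,19.3],"turn":[0,0.99,0],"claw":1},{"offset":[-12.3,0.5,20.6],"turn":[0,1.11,0],"claw":1},{"offset":[-12.7,0.5,21.2],"turn":[0,1.23,0],"claw":1},{"offset":[-12.7,0.5,21.2],"turn":[0,1.33,0],"claw":1},{"offset":[-12.7,0.5,21.2],"turn":[0,1.4,0],"claw":1},{"offset":[-12.7,0.5,21.2],"turn":[0,1.436,0],"claw":1},{"offset":[-12.7,0.5,21.2],"turn":[0,1.436,0],"claw":1},{"offset":[-12.7,0.5,21.2],"turn":[0,1.436,0],"claw":1},{"offset":[-12.7,0.5,21.2],"turn":[0,1.436,0],"claw":1}]'
python3 - <<'E'
from h import *
ims=[]
for n in("wrist","top","scene"):
    d=cam(n); cv2.imwrite(f"pics/{n}6.png",d["image"][:,:,::-1]); ims.append(d["image"][:,:,::-1])
    for q in("vase","lens"):
      for i,r in enumerate(reg(d,n,q,2)):
        P=pts(d,np.array(r["pixels"])); print(n,q,round(r["p"],2),np.round(r["rect"]),len(P),np.round(np.percentile(P,[3,50,97],axis=0)).tolist() if len(P) else "")
        np.save(f"f_{n}_{q}{i}.npy",P)
cv2.imwrite("pics/c6.png",cv2.resize(np.hstack(ims[:2]),(800,300)))
plan([458.4,191.1,192],-6.6)
E
```

```text
t: 14.7
eef_pos: [458.4, 190.7, 192.1]
orientation: [[-0.114, 0.004, 0.993], [-0.993, -0.001, -0.114], [0.0, -1.0, 0.004]]
wrist_force: [-0.3, 0.5, -2.6]
finger_gap: 45.9
wrist vase 0.73 [319. 300. 127. 231.] 26348 [[439.0, 169.0, 216.0], [461.0, 215.0, 231.0], [482.0, 248.0, 234.0]]
wrist lens 0.53 [445. 400. 154. 155.] 4315 [[501.0, -148.0, 6.0], [595.0, 18.0, 15.0], [660.0, 58.0, 43.0]]
top vase 0.62 [318. 298.  32.  23.] 392 [[437.0, 88.0, -2.0], [454.0, 122.0, 219.0], [478.0, 151.0, 231.0]]
top lens 0.86 [170. 272.  72.  44.] 1315 [[464.0, 380.0, 210.0], [488.0, 441.0, 230.0], [539.0, 506.0, 236.0]]
scene vase 0.63 [357. 189.  63.  29.] 751 [[141.0, 91.0, -0.0], [472.0, 201.0, 216.0], [486.0, 250.0, 232.0]]
scene lens 0.7 [469. 225.  66.  42.] 1478 [[471.0, 391.0, 189.0], [509.0, 459.0, 219.0], [551.0, 520.0, 234.0]]
offset cm [-0.03  0.01  0.  ] turn [-0.004  0.     0.   ] t 15.15 tcp [458.3 190.8 192.1] gap 45.98505074456455 F [ 0.3  0.3 -2.2]
```

View pics/c6.png

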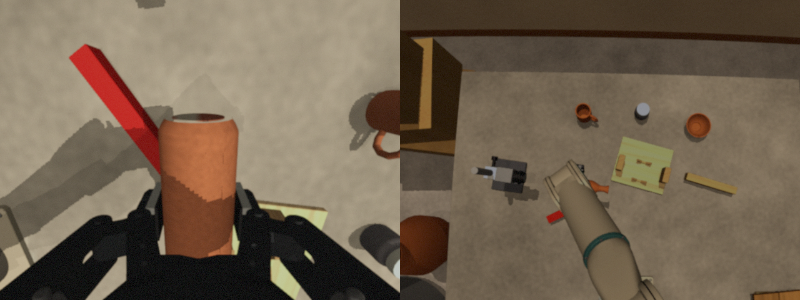

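View pics/scene6.png

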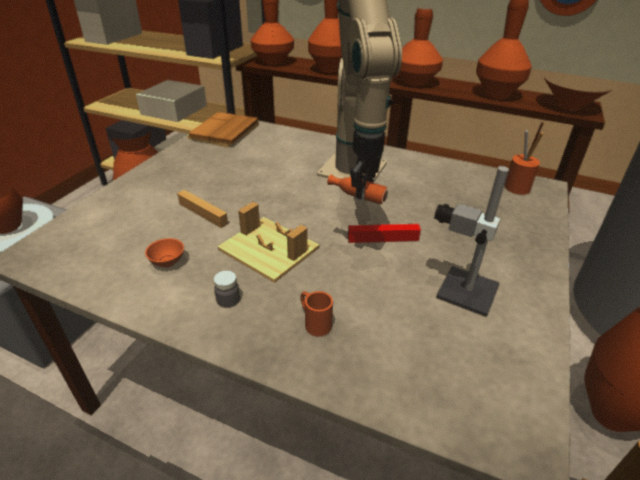

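Vase held level-looking, its foot toward the lens. In the scene picture the foot is at (385,192), the rim at (330,180) and the lens at (440,214). Fitting the axis next.

```bash
cat > fit.py <<'E'
from h import *
from scipy.optimize import least_squares
def fit(names,e,o,lens=True):
    # o: approx TCP xy; e horizontal foot->rim dir ; frame s along e, w lateral, z
    n=np.array([-e[1],e[0]])
    for nm,A in names:
        s=(A[:,:2]-o)@e; w=(A[:,:2]-o)@n; z=A[:,2]
        k=(z>150)&(abs(w)<30)&(s>-50)&(s<32)
        S,W,Z=s[k],w[k],z[k]
        r=least_squares(lambda p:(np.hypot(W-p[0]-p[1]*S,(Z-p[2]-p[3]*S))-24),[0,0,208,0],loss="soft_l1")
        kk=(z>150)&(abs(w)<30)
        print(nm,k.sum(),"w0 %.1f yawslope(deg) %.2f z0 %.1f pitch(deg) %.2f res %.2f"%(r.x[0],np.degrees(r.x[1]),r.x[2],np.degrees(r.x[3]),np.abs(r.fun).mean()),"ext s",np.round(np.percentile(s[kk],[.3,1,99,99.7]),1))
E
python3 - <<'E'
from fit import *
e=np.array([-0.115,-0.993]); o=np.array([458.3,190.8])
W=np.load("f_wrist_vase0.npy");S=np.load("f_scene_vase0.npy");T=np.load("f_top_vase0.npy")
fit([("wrist",W),("scene",S),("top",T)],e,o)
n=np.array([-e[1],e[0]])
for nm,A in(("wrist",W),("scene",S),("top",T)):
    s=(A[:,:2]-o)@e; w=(A[:,:2]-o)@n; z=A[:,2]
    for x in range(-60,105,10):
        k=(abs(s-x)<5)&(z>150)&(abs(w)<30)
        if k.sum()>8: print(nm,x,k.sum(),np.round(np.percentile(z[k],[1,97,99.5]),1),np.round(np.percentile(w[k],[1,99]),1))
E
```

```text
wrist 22105 w0 -0.1 yawslope(deg) 0.05 z0 209.3 pitch(deg) -0.37 res 0.39 ext s [-57.9 -57.9  25.2  29.5]
scene 353 w0 -1.1 yawslope(deg) 0.36 z0 208.1 pitch(deg) 0.52 res 1.58 ext s [-60.9 -60.4  99.4 100.8]
top 0 w0 0.0 yawslope(deg) 0.00 z0 208.0 pitch(deg) 0.00 res nan ext s [ 35.3  36.5 103.  103.4]
wrist -60 1870 [195.3 230.9 231.6] [-19.2  18.9]
wrist -50 4101 [216.8 234.  234.5] [-22.1  21.6]
wrist -40 3608 [217.3 234.1 234.6] [-22.4  22.1]
wrist -30 3330 [217.2 234.  234.5] [-22.3  22.1]
wrist -20 3084 [217.1 234.  234.4] [-22.4  22.2]
wrist -10 2880 [216.9 234.  266. ] [-22.6  22. ]
wrist 0 2610 [217.3 233.9 234.4] [-22.3  22.2]
wrist 10 2432 [217.  233.7 234.1] [-22.4  22.3]
wrist 20 1977 [216.6 233.5 233.9] [-22.6  22. ]
wrist 30 273 [215.6 227.2 228.1] [-23.2  22.6]
scene -60 70 [195.9 230.7 230.9] [-12.4  22.3]
scene -50 70 [194.3 232.1 232.9] [-11.4  23.9]
scene -40 71 [194.1 232.5 233.4] [-10.5  25.4]
scene -30 76 [194.3 232.5 233.4] [-10.7  25.1]
scene -20 69 [194.1 232.7 237.6] [-9.  26.3]
scene -10 39 [200.4 244.2 245.6] [-23.5  26.3]
scene 20 32 [193.3 217.8 219.3
[... 264 characters left out ...]
] [-5.2 10.7]
scene 90 34 [199.8 219.6 222.3] [-6.4 14.5]
scene 100 29 [197.7 222.3 223. ] [-6.9 16.4]
top 40 29 [210.8 231.7 232.1] [ 5.9 24.9]
top 50 57 [212.1 331.7 540.7] [-5.  23.3]
top 60 73 [208.5 482.7 541.2] [-13.5  20.1]
top 70 54 [209.2 222.2 459.3] [-10.8  14.3]
top 80 45 [207.8 220.6 221.3] [-8.  11.8]
top 90 46 [209.5 221.  221.5] [-8.7 12.3]
top 100 48 [211.1 223.2 223.5] [-11.4  13.2]fit.py:12: RuntimeWarning: Mean of empty slice.
  print(nm,k.sum(),"w0 %.1f yawslope(deg) %.2f z0 %.1f pitch(deg) %.2f res %.2f"%(r.x[0],np.degrees(r.x[1]),r.x[2],np.degrees(r.x[3]),np.abs(r.fun).mean()),"ext s",np.round(np.percentile(s[kk],[.3,1,99,99.7]),1))
  ret = ret.dtype.type(ret / rcount)
```

```bash
python3 -m creep '[{"offset":[-0.6,0,0],"turn":[0,0,0],"claw":1},{"offset":[-1.3,0,0],"turn":[0,0,0],"claw":1},{"offset":[-2,0,0],"turn":[0,0,0],"claw":1},{"offset":[-2.6,0,0],"turn":[0,0,0],"claw":1},{"offset":[-3,0,0],"turn":[0,0,0],"claw":1},{"offset":[-3.1,0,0],"turn":[0,0,0],"claw":1},{"offset":[-3.1,0,0],"turn":[0,0,0],"claw":1},{"offset":[-3.1,0,0],"turn":[0,0,0],"claw":1},{"offset":[-3.1,0,0],"turn":[0,0,0],"claw":1},{"offset":[-3.1,0,0],"turn":[0,0,0],"claw":1}]'
python3 - <<'E'
from fit import *
e=np.array([-0.115,-0.993]); n=np.array([-e[1],e[0]]); s0=manip.sense(); o=np.array(s0["eef_pos"][:2])
ims=[];out=[]
for nm in("wrist","top","scene"):
    d=cam(nm); cv2.imwrite(f"pics/{nm}7.png",d["image"][:,:,::-1]); ims.append(d["image"][:,:,::-1])
    for q in("vase","lens","stand"):
      for r in reg(d,nm,q,1):
        P=pts(d,np.array(r["pixels"])); print(nm,q,round(r["p"],2),np.round(r["rect"]))
        if q=="vase": out.append((nm,P))
        elif nm!="wrist":
            s=(P[:,:2]-o)@e; w=(P[:,:2]-o)@n; z=P[:,2]
            k=(z>180)&(z<245)&(abs(w)<30)&(s>-300)&(s<-100)
            print("   front s",np.round(np.percentile(s[k],[95,98,99.5]),1))
            h=k&(s<-159.3-42)&(s>-159.3-95)
            print("   housing w",np.round(np.percentile(w[h],[1,99]),1),"top z",np.round(np.median(z[h&(z>228)]),1))
            # two housing halves for yaw
            for a,b in((-225,-202),(-252,-228)):
                g=h&(s>a)&(s<b); print("    ",np.round(np.percentile(w[g],[2,98]),1))
fit(out,e,o)
cv2.imwrite("pics/c7.png",cv2.resize(np.hstack(ims[:2]),(800,300)))
print(np.round(s0["eef_pos"],1),np.round(s0["orientation"],3).tolist(),s0["t"],s0["finger_gap"],s0["wrist_force"])
E
```

```text
t: 16.15
eef_pos: [461.9, 221.2, 192.1]
orientation: [[-0.115, 0.004, 0.993], [-0.993, -0.001, -0.115], [0.001, -1.0, 0.004]]
wrist_force: [0.5, -0.6, -2.3]
finger_gap: 45.9
wrist vase 0.63 [316. 299. 127. 236.]
top vase 0.88 [301. 296.  37.  19.]
top lens 0.57 [168. 274.  72.  44.]
   front s [-161.3 -159.5 -158.5]
   housing w [-24.6  24. ] top z 233.4
     [-24.1  23.3]
     [-24.   23.3]
top stand 0.77 [157. 279.  92.  60.]
   front s [-161.1 -159.4 -158.5]
   housing w [-24.9  24.2] top z 233.4
     [-24.4  23.3]
     [-24.3  23.7]
scene vase 0.56 [368. 194.  61.  32.]
scene lens 0.77 [468. 224.  63.  43.]
   front s [-174.7 -168.7 -165.2]
   housing w [-22.9  26.1] top z 232.5
     [-20.8  25.8]
     [-22.4  25.7]
scene stand 0.93 [472. 240.  72. 148.]
   front s [-174.7 -168.5 -164.9]
   housing w [-22.4  26.1] top z 232.5
     [-20.8  25.8]
     [-20.3  25.7]
wrist 22039 w0 -0.2 yawslope(deg) 0.02 z0 209.2 pitch(deg) -0.34 res 0.39 ext s [-58.  -58.   25.1  29.2]
top 17 w0 16.2 yawslope(deg) -29.89 z0 179.0 pitch(deg) 58.31 res 0.61 ext s [ 26.8  27.9 102.4 103.1]
scene 369 w0 -0.7 yawslope(deg) 0.65 z0 207.9 pitch(deg) 0.24 res 1.33 ext s [-61.1 -60.8  98.1 100.3]
[461.9 221.2 192.1] [[-0.115, 0.004, 0.993], [-0.993, -0.001, -0.115], [0.001, -1.0, 0.004]] 16.15 45.87994946002623 [ 0.52841471 -0.61174819 -2.28531441]
```

View pics/c7.png

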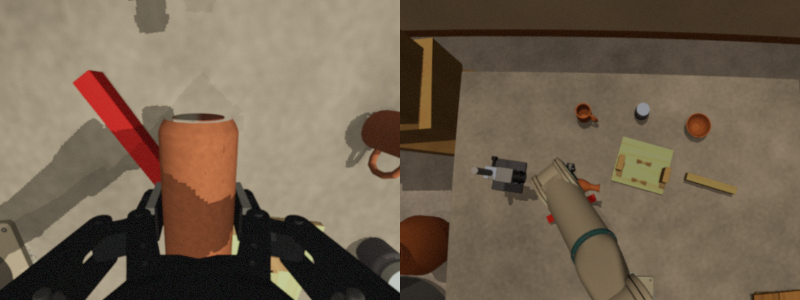

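View pics/scene7.png

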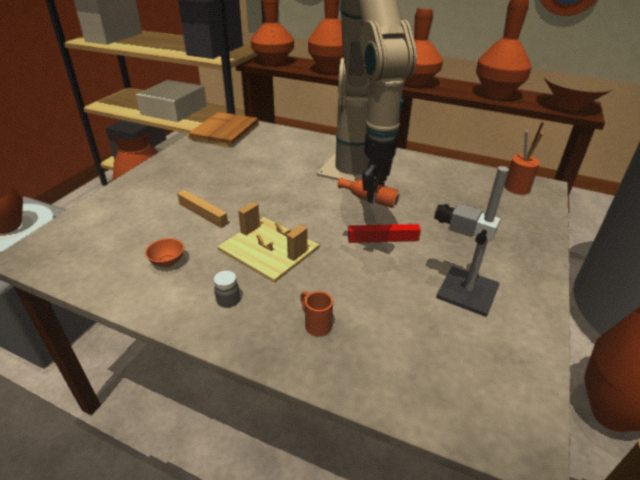

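Lens and vase axes agree within about 1–2 mm. The foot is about 100 mm from the glass, and everything is steady. Handing in.

```bash
python3 -c "
from plant import manip
print(manip.finish_job())"
```

```text
the job is handed in; nothing more can be done
None
```

I took the wooden bar off the posts and laid it on the bench at about (481, -330) mm, clear of the carrier. I then lifted the vase and handed in the job at about 16 s, still holding it with its foot facing the lens. The grip is 80 N and the opening stayed at 46 mm.

My last checks, from the camera images:

| Check | Measured |
|---|---|
| Foot to glass | about 99–100 mm |
| Sideways offset between vase and lens axes | under 1 mm (top view for the lens, wrist view for the vase); about 2–3 mm (scene view) |
| Lens height | 207.5 mm (scene) to 208.4 mm (top) |
| Vase axis height | 207.9 mm (scene) to 209.2 mm (wrist) |
| Tilt of the vase | -0.3° (wrist) to +0.2° (scene) |
| Yaw error of the vase | 0 to 0.7° |

- **Disagreement:** the cameras differ by 1–2 mm, which is about their calibration error. The wrist view tends to read about 1–2 mm high.
- **Failed check:** in the top view the arm covered most of the vase, so the axis fit there failed and I ignored it.
- **Other objects:** my moves stayed clear of the camera and its stand, and of the jug, bowl and jar. In the last pictures they stand where they were.

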